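# Clear the bridged cores in the gravity feeder and load the jig

## Task

Two pot cores have bridged side by side at the throat of the sloping feeder: press a closed fingertip gently on top of one of them (ferrite chips easily) and slide it back up the chute until the other slips through, then let it follow. When both have run down to the pick-up end, take the front one and set it upright and fully home in the jig's empty seat, gently and without shifting the core in the other seat. The remaining core is to end up against the pick-up stop.

Things in the scene. Friction and masses are not known exactly. Their poses are not given: they have to be found in the camera images.
- feeder: Aluminium gravity feeder fixed to the bench. Origin on the bench right under the throat; x points uphill, away from the pick-up end, y to the left looking uphill, z up. Its steel floor slopes 18 degrees (0.314 rad), falling toward -x, and is 75 mm above the bench at the origin. u below = distance along the slope, uphill positive, from there; heights over the floor are square to it.
- throat (a point): Middle of the floor at the throat (u = 0). Downhill, u -130 to 0: lane 52 mm wide inside, walls 24 mm high (7 mm high from u = -130 to -58). Uphill, u 0 to 27: funnel, walls opening 40 degrees each side; u 27 to 128: open-topped magazine 98 mm wide inside, walls 24 mm high. Walls are 3 mm thick.
- bridge (a point): Middle of the top face of the steel hold-down bridge plate, 36.5 mm over the floor, 34 mm long and 110 mm wide; it covers u -20 to +14, with a flange 40 mm high at its downhill edge and its underside 34 mm over the floor.
- follower (a joint): Travel (m) of the dark steel follower weight in the magazine, 0.45 kg, 92 mm wide, 24 mm high (a small knob 34 mm high sits 24 mm behind its face). At 0 its face touches the uphill sides of both bridged cores; it grows uphill, stops hard at 0.038, and always slides downhill again by itself, pushing with about 1.4 N.
- chute_floor: The polished steel floor sheet of the feeder (friction about 0.13), same origin and axes as the feeder. It lies on thin hard pads and yields hardly at all, about 0.012 mm per newton; a core pressed onto it with more than 16 N chips.
- core_left_mid (a point): Centre (half-way up) of the left of two loose ferrite pot cores: dark grey cylinders 46 mm across, 28 mm tall, 0.13 kg; z is its axis. Starts at about u = 32, y = 23 mm, wedged between the right core and the funnel wall. Its top has friction about 0.55, sides and foot are smooth; 8 to 12 N of press drags it. Slid about 25 to 35 mm uphill it lets the other core slip through.
- core_right_mid (a point): The same for the right core (about u = 32, y = -23 mm at the start). Either core may be the one that is slid back.
- pickup (a point): Centre of a core that rests against the end stop at the pick-up end: u = -107 mm, 14 mm over the floor. The next core then rests 46 mm uphill of it and slides down when the first is taken. Cores are free on both sides there above the 7 mm lips (58 mm over their outsides).
- jig: Aluminium bonding jig fixed to the bench, block 76 x 150 x 20 mm on a thin base plate; origin under its centre, z up, y along the row of its two round seats.
- seat (a point): Centre of the floor of the empty seat, 10 mm above the bench: a round recess 49 mm wide and 10 mm deep with a 2 mm chamfered mouth 20 mm above the bench. A core fully home stands on this point, its centre 14 mm above it. More than 25 N between core and jig chips the core.
- core_done_mid (a point): Centre of a core like the others that already stands in the jig's other seat, 72 mm from the empty one along the jig's -y.
Things that resemble listed ones, but are neither listed nor needed, are in the scene too. Leave any blue, brown or purple look-alike of the part that bears core_left_mid alone.

How it is judged (in metres and radians):
On the way, in this order (a step that is already met when the one before it is completed fails the run):
1. one of the bridged cores has been slid back up the chute by 12 mm or more (x of any of core_left_mid, core_right_mid in the frame of feeder above 0.038 m), for 0.1 s.
2. both cores have run through the throat into the lane (x of each of core_left_mid, core_right_mid in the frame of feeder below -0.045 m), for 0.2 s.
At the end, for the whole second after the job is handed in: One of the two cores stands in the jig's empty seat: its centre within 4 mm of the seat's centre seen from above and below 26.5 mm over the bench (24 mm when fully home), upright to 0.06 rad; the other core rests at the pick-up stop, its centre within 10 mm of that point (((horizontal distance between core_left_mid and seat below 0.004 m and height (world z) of core_left_mid below 0.0265 m and angle between core_left_mid's own z axis and vertical below 0.06 rad and distance between core_right_mid and pickup below 0.01 m) or (horizontal distance between core_right_mid and seat below 0.004 m and height (world z) of core_right_mid below 0.0265 m and angle between core_right_mid's own z axis and vertical below 0.06 rad and distance between core_left_mid and pickup below 0.01 m))); the robot touches nothing.
It fails at once if a core is pressed onto the chute floor with more than 16 N (contact force between any of core_left, core_right and chute_floor above 16 N).
It fails at once if a core is pressed into the jig with more than 25 N (contact force between any of core_left, core_right and jig above 25 N).
It fails at once if the core already in the jig is shifted by more than 6 mm (distance of core_done_mid from where it was at the start of the episode above 0.006 m).
It also fails if it takes over 66 s, if anything falls off the work surface, if the arm or the gripper's body presses on something with over 40 N, if the wrist force passes 120 N, or if a joint passes its speed limit or range.

## Robot

A 6-joint arm with a two-finger parallel gripper is mounted at the origin on a cart in front of the work surface, level with it; the furniture and walls round the work are solid. World frame = base frame: x ahead of the robot, y to its left, z up, the work surface at z = 0. Lengths are in mm, angles in degrees, forces in N, time in s.
With the tool pointing down it reaches from about 300 to 850 mm from the base axis. Payload 4.2 kg.
Tool frame: the origin (TCP) lies between the finger pads; the fingertips stand 14 mm ahead of it and the grasp point (between the pads) lies 5 mm behind it (env.finger_overhang is the distance from the TCP to the fingertips, in mm); z points along the fingers, y is the line along which they close (so a half turn about z gives the same grasp; the last joint's range is limited). The gripper opens to 91 mm and grips with 3 to 60 N. Pads are 32 mm wide; open, the fingers measure 118 mm over their backs; the gripper's body (76 mm by 178 mm) begins 60 mm behind the grasp point.
Start: joints at [-76.433, 18.312, 89.639, -0, 72.044, -1.146], TCP at [146.045, -556.159, 227.976] pointing down, gripper open.
Joint ranges: [-177.97, 177.97], [-48.28, 115.42], [12.27, 149.76], [-77.06, 257.06], [2.81, 150.46], [-146.56, 146.56]. Speed limits (degrees/s): [147.25, 147.25, 180, 180, 180, 180].

## Interface

Orientations are given as [roll, pitch, yaw] about the fixed x, y, z axes, in that order (R = Rz(yaw) Ry(pitch) Rx(roll)).
In Python, from workcell import status, cams, env, finder gives the robot as it stands.
- The arm moves only by the tool apply_moves, never from a script. Its argument "increments" is a list of rows, each a list of 7 numbers: the opening, from -1 (shut) to 1 (fully open), then the shift along the world's x, y, z in m, then the turn, a rotation vector about the world's x, y, z in degrees. In form: [[gripper, x, y, z, ax, ay, az], ...]. A call has 1 to 5 rows; each row shifts and turns the commanded pose from where the row before left it; what a row does not reach is not made up. A row lasts 1/12 s, in which the tool goes at most 41.7 mm and 7.16 degrees, less where a joint would pass 70% of its speed; a pose out of reach is approached as far as the arm can. A call with a gripper value outside its range is refused whole. The fingers move at their own pace and stop on an object; "newtons" is the grip in N (left out, the last holds). Time passes only in rows, so rows that do not move let the fingers close. It gives the time, the measured TCP pose, the force, the opening and the grip force at its end, in the units of the state.
- status.state(): the state, without advancing time (a new reading comes with each control period).
- cams.grab_frame(name): name is "scene" or "top" or "wrist"; returns a dict with "color" (480x640x3 uint8, red, green, blue), "intrinsics" (3x3 intrinsics, pixels), "k1" (the pictures are not rectified: a ray, as slopes to the right and down, at radius r is drawn at 1 + k1 r^2 times it, then the intrinsics apply), "R" (3x3) and "t" (3): a world point X has camera coordinates R X + t. Camera axes: x right, y down, z forward; pixel columns grow to the right and rows downward; lengths in mm; the calibration is good to about 2 mm. A picture is of the moment at which its call begins. There is no depth.
- env.job_done(): hands the job in; it is judged then, once.
Trained networks look in the newest picture that a camera, given by its name, has taken for a name from the list of things; names that differ only in an ending like _2 or _b are one class to them, and where a whole thing is asked for, a point or a joint stands for the part that bears it (a point fixed in the world has none). Each returns a list of dicts, best first, with "score" (0 to 1); they miss things now and then, are a little off and sometimes report something else, mostly with a low value. They report only what shows in the picture. A call takes as long as a camera call. They do not tell look-alikes from the thing itself.
- finder.boxes_of(query, camera): "rect" ([left, top, width, height] in pixels, round what is visible of it).
- finder.trace(query, camera): "pixels" (480x640 bool, what is visible of it) and "rect" ([left, top, width, height] in pixels, round what is visible of it).
The state is a dict: "time_s": time; "qpos": joint angles; "qvel": joint speeds; "effort": joint torques, N m; "ee_pos": TCP position; "ee_rot": TCP orientation; "force": force on the tool from outside, world axes, zero at the start; "torque": the same for the moment, N m; "gripper_width": finger opening in mm; "gripper_force": force on a finger pad.
Only numpy, scipy, OpenCV 4.12 (cv2) and the standard library are available. Lean on these libraries where they do the work, as an engineer would, in place of code of your own. Each camera call takes 0.05 s, during which the arm holds its last target. There are 200 camera calls.

## Working session

There is one attempt and no reset: what is moved stays moved. The work goes in short steps, Python scripts to look and compute and a tool call to move; the robot and the scene stay as the last step left them, time stands still between calls to the robot, and variables do not carry over. Pictures are saved under pics/ and viewed, at most 10 in all, crops included, and the job is handed in when it is done.

Besides the shell and the picture viewer there is one more tool, called after "Call:" by a JSON object that holds its "method" and its "body". apply_moves: Moves the arm, as the interface text tells. Its arguments: {"type":"object","properties":{"increments":{"type":"array","items":{"type":"array","items":{"type":"number"}}},"newtons":{"type":"number"}},"required":["increments"]}

```bash
mkdir -p pics; ls
cat > h.py <<'E'
import numpy as np,cv2
from workcell import status,cams,env,finder
def save(cam,name):
    f=cams.grab_frame(cam);cv2.imwrite('pics/'+name,f['color'][:,:,::-1]);return f
def proj(f,X):
    X=np.atleast_2d(X);c=X@np.array(f['R']).T+np.array(f['t']);s=c[:,:2]/c[:,2:]
    r2=(s**2).sum(1,keepdims=True);s=s*(1+f['k1']*r2);K=np.array(f['intrinsics'])
    return np.c_[s,np.ones(len(s))]@K.T[:,:2]
def ray(f,px):
    K=np.array(f['intrinsics']);p=np.atleast_2d(px).astype(float)
    d=(np.c_[p,np.ones(len(p))]@np.linalg.inv(K).T)[:,:2];s=d.copy()
    for _ in range(20): s=d/(1+f['k1']*(s**2).sum(1,keepdims=True))
    R=np.array(f['R']);return -R.T@np.array(f['t']),np.c_[s,np.ones(len(s))]@R
def atz(f,px,z):
    o,d=ray(f,px);return o+d*((z-o[2])/d[:,2:])
E
python3 - <<'E'
from h import *
a=save('top','top0.png');b=save('scene','scene0.png')
for c in('top','scene'):
  for q in('feeder','jig','core_left_mid','core_done_mid','follower','chute_floor'):
    print(c,q,[(np.round(r['rect']).tolist(),round(r['score'],2)) for r in finder.boxes_of(q,c)][:7])
for f in(a,b): print(np.round(f['intrinsics'],1).tolist(),f['k1'],np.round(f['R'],3).tolist(),np.round(f['t'],1).tolist())
s=status.state();print(s)
E
```

```text
pics
top feeder [([248.0, 173.0, 63.0, 127.0], 0.69), ([253.0, 191.0, 48.0, 22.0], 0.55), ([253.0, 212.0, 27.0, 19.0], 0.43)]
top jig [([366.0, 245.0, 78.0, 45.0], 0.79)]
top core_left_mid [([207.0, 266.0, 23.0, 23.0], 0.9), ([253.0, 212.0, 25.0, 21.0], 0.86), ([215.0, 227.0, 25.0, 25.0], 0.76), ([215.0, 196.0, 20.0, 20.0], 0.75), ([245.0, 172.0, 67.0, 133.0], 0.71), ([364.0, 249.0, 79.0, 43.0], 0.38)]
top core_done_mid [([408.0, 256.0, 24.0, 24.0], 0.58), ([251.0, 172.0, 61.0, 130.0], 0.29)]
top follower []
top chute_floor [([254.0, 174.0, 49.0, 126.0], 0.93)]
scene feeder [([216.0, 199.0, 115.0, 130.0], 0.81)]
scene jig [([354.0, 235.0, 86.0, 47.0], 0.59), ([215.0, 199.0, 116.0, 130.0], 0.37)]
scene core_left_mid [([202.0, 297.0, 28.0, 26.0], 0.94), ([244.0, 234.0, 20.0, 15.0], 0.77), ([177.0, 281.0, 26.0, 23.0], 0.67), ([215.0, 322.0, 29.0, 33.0], 0.59)]
scene core_done_mid [([400.0, 232.0, 24.0, 19.0], 0.89)]
scene follower [([236.0, 217.0, 39.0, 27.0], 0.91), ([214.0, 199.0, 114.0, 132.0], 0.63)]
scene chute_floor [([217.0, 210.0, 106.0, 95.0], 0.83)]
[[454.0, 0.0, 329.0], [0.0,
[... 305 characters left out ...]
[284.7, 310.2, 742.0]
{'time_s': 0.7, 'qpos': array([-7.64343686e+01,  1.83100342e+01,  8.96383486e+01,  1.90451254e-03,
        7.20429431e+01, -1.14445676e+00]), 'qvel': array([-0.12561353,  0.0414055 ,  0.00303192, -0.01976079,  0.01788814,
        0.08736944]), 'effort': array([-2.34565159e-03, -4.12234211e+01, -2.32193935e+01,  7.28459400e-02,
        3.75059154e-02,  1.69407468e-05]), 'ee_pos': array([ 146.03909257, -556.1700017 ,  227.99906986]), 'ee_rot': array([ 1.79991291e+02, -1.63821794e-03,  1.47095013e+01]), 'force': array([-0.23936024,  0.51072944, -0.09957209]), 'torque': array([-0.01394104, -0.00619516,  0.01262782]), 'gripper_force': 0.0, 'gripper_width': 91.50166120402679}
```

Run:
```python
import cv2,numpy as np
a=cv2.imread('pics/top0.png');b=cv2.imread('pics/scene0.png')
A=cv2.resize(a[160:320,190:460],(800,474),interpolation=3)
B=cv2.resize(b[190:360,170:450],None,fx=2.85,fy=2.85,interpolation=3)
cv2.imwrite('pics/c1.png',A);cv2.imwrite('pics/c2.png',B);print(B.shape)
```

```text
(484, 798, 3)
```

View pics/c1.png

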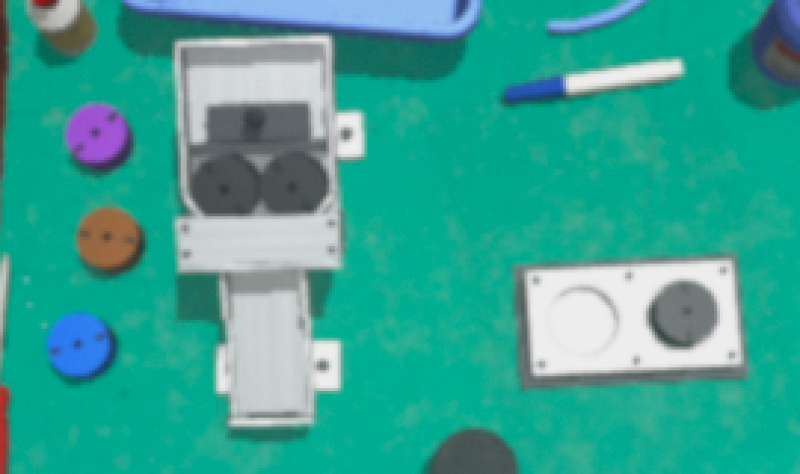

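View pics/c2.png

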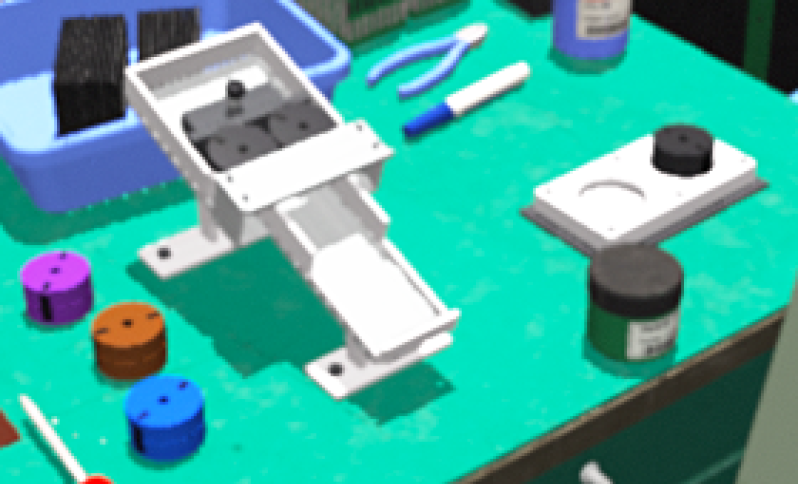

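```bash
cat >> h.py <<'E'
c_,s_=np.cos(np.radians(18)),np.sin(np.radians(18))
def fp(u,y,h): return np.array([u*c_-h*s_,y,75+u*s_+h*c_])
def tf(p,X):
    X=np.atleast_2d(X);c,s=np.cos(p[2]),np.sin(p[2])
    return np.c_[p[0]+c*X[:,0]-s*X[:,1],p[1]+s*X[:,0]+c*X[:,1],X[:,2]]
E
python3 - <<'E'
from h import *
from scipy.optimize import least_squares
import pickle
F={c:cams.grab_frame(c) for c in('top','scene')}
pickle.dump(F,open('F.pkl','wb'))
L=lambda P,k,o:np.array(P)/k+np.array(o)
obj=[fp(14,55,36.5),fp(14,-55,36.5),fp(-20,55,40),fp(-20,-55,40),fp(32,23,28),fp(32,-23,28),fp(131,52,24),fp(131,-52,24)]
T=L([(176,216),(341,213),(177,270),(341,268),(224,188),(292,186),(175,40),(331,36)],2.963,(190,160))
S=L([(211,173),(357,122),(245,210),(395,152),(243,150),(302,126),(125,70),(262,25)],2.85,(170,190))
jo=[(38,75,20),(38,-75,20),(-38,-75,20),(-38,75,20),(0,36,20),(0,-36,38)]
JT=L([(527,268),(735,259),(744,370),(532,377),(584,320),(685,311)],2.963,(190,160))
JS=L([(615,193),(683,137)],2.85,(170,190));jso=jo[4:]
def fit(o1,t,o2,s,p0):
    r=lambda p:np.r_[(proj(F['top'],tf(p,o1))-t).ravel(),(proj(F['scene'],tf(p,o2))-s).ravel()]
    q=least_squares(r,p0,loss='soft_l1');p=q.x
    print(p[:2].round(1),np.degrees(p[2]).round(2));print(r(p).reshape(-1,2).round(1).tolist());return p
pf=fit(obj,T,obj,S,[500,100,0]);pj=fit(jo,JT,jso,JS,[450,-150,0])
np.savez('pose.npz',pf=pf,pj=pj)
for n,X in dict(L=fp(32,23,28),R=fp(32,-23,28),pick=fp(-107,0,14),bridge=fp(-3,0,36.5)).items(): print(n,tf(pf,X).round(1))
print('seat',tf(pj,(0,36,10)).round(1),'done',tf(pj,(0,-36,24)).round(1))
E
```

```text
[543.4  58.5] 0.7
[[-0.3, 0.4], [-0.9, 0.3], [-0.3, -0.6], [-0.5, -1.1], [-0.2, 0.2], [-0.2, 0.4], [0.2, 0.6], [-0.2, 0.7], [1.4, 0.4], [1.5, -1.1], [-0.2, -0.8], [-1.1, -0.9], [-0.1, -0.7], [0.5, -0.2], [0.5, -0.7], [-0.6, -0.6]]
[ 488.5 -204.1] 2.21
[[0.1, 0.9], [-0.8, 0.8], [-0.6, -1.7], [0.5, -0.9], [0.0, -0.1], [0.9, 0.1], [-0.7, 0.1], [0.9, 0.4]]
L [[564.9  81.8 111.5]]
R [[565.5  35.8 111.5]]
pick [[437.4  57.2  55.2]]
bridge [[529.3  58.4 108.8]]
seat [[ 487.1 -168.2   10. ]] done [[ 489.9 -240.1   24. ]]
```

Run:
```python
from h import *
pf=np.load('pose.npz')['pf']
for h in(42,82): print(tf(pf,fp(36,26,h)).round(1))
```

```text
[[564.4  84.8 126.1]]
[[552.   84.6 164.1]]
```

Call:
{"method": "apply_moves", "body": {"increments": [[-1, 0.02, 0.03, 0, 0, 0, -3], [-1, 0.022, 0.034, 0, 0, 0, -3], [-1, 0.022, 0.034, 0, 0, 0, -3], [-1, 0.022, 0.034, 0, 0, 0, -3], [-1, 0.022, 0.034, 0, 0, 0, -2]], "newtons": 20}}

```text
time_s: 1.22
ee_pos: [254.6, -388.6, 228.0]
ee_rot: [180.0, -0.0, 0.5]
force: [0.6, 0.4, 1.1]
gripper_width: 60.9
gripper_force: 0.0
```

Call:
{"method": "apply_moves", "body": {"increments": [[-1, 0.022, 0.034, 0, 0, -3, 0], [-1, 0.022, 0.034, 0, 0, -3, 0], [-1, 0.022, 0.034, 0, 0, -3, 0], [-1, 0.022, 0.034, 0, 0, -3, 0], [-1, 0.022, 0.034, 0, 0, -3, 0]]}}

```text
time_s: 1.63
ee_pos: [364.8, -218.6, 228.4]
ee_rot: [179.8, -15.2, 0.7]
force: [-0.1, 0.0, 0.2]
gripper_width: 27.1
gripper_force: 0.0
```

Call:
{"method": "apply_moves", "body": {"increments": [[-1, 0.02, 0.034, -0.003, 0, -2.8, 0], [-1, 0.02, 0.034, -0.003, 0, 0, 0], [-1, 0.02, 0.034, -0.003, 0, 0, 0], [-1, 0.02, 0.034, -0.003, 0, 0, 0], [-1, 0.02, 0.034, -0.003, 0, 0, 0]]}}

```text
time_s: 2.05
ee_pos: [464.5, -48.3, 213.4]
ee_rot: [179.7, -17.9, 0.8]
force: [1.0, -0.8, 0.1]
gripper_width: 0.2
gripper_force: 0.0
```

Call:
{"method": "apply_moves", "body": {"increments": [[-1, 0.02, 0.034, -0.003, 0, 0, 0], [-1, 0.02, 0.034, -0.003, 0, 0, 0], [-1, 0.02, 0.034, -0.003, 0, 0, 0], [-1, 0.015, 0.031, -0.003, 0, 0, 0], [-1, 0, 0, 0, 0, 0, 0]]}}

```text
time_s: 2.47
ee_pos: [541.7, 87.9, 200.8]
ee_rot: [179.9, -17.9, 1.0]
force: [-0.5, -0.5, 0.9]
gripper_width: 0.3
gripper_force: 0.0
```

Run:
```python
from h import *
pf=np.load('pose.npz')['pf']
f=save('wrist','w1.png')
print([(np.round(r['rect']).tolist(),round(r['score'],2)) for r in finder.boxes_of('core_left_mid','wrist')])
im=cv2.imread('pics/w1.png')
for X in [fp(32,23,28),fp(32,-23,28),fp(14,55,36.5),fp(14,-55,36.5),fp(36,26,28),fp(131,52,24),fp(131,-52,24)]:
    p=proj(f,tf(pf,X))[0];print(p.round());cv2.drawMarker(im,tuple(int(v) for v in p),(0,0,255),0,14,1)
for y in(23,-23):
    a=np.linspace(0,6.28,60);P=proj(f,tf(pf,[fp(32+23*np.cos(t),y+23*np.sin(t),28) for t in a]))
    cv2.polylines(im,[P.astype(np.int32)],True,(0,255,255),1)
cv2.imwrite('pics/w1m.png',im)
s=status.state();print(s['ee_pos'].round(1),s['ee_rot'].round(1),s['force'].round(1))
```

```text
[([163.0, 322.0, 43.0, 24.0], 0.96), ([291.0, 216.0, 66.0, 67.0], 0.93), ([184.0, 242.0, 55.0, 48.0], 0.9), ([173.0, 153.0, 57.0, 50.0], 0.58)]
[322. 253.]
[391. 253.]
[274. 283.]
[439. 283.]
[318. 247.]
[277.  98.]
[447.  99.]
[538.9  83.9 200.5] [179.7 -17.7   0.9] [ 0.2 -0.3 -0.5]
```

View pics/w1m.png

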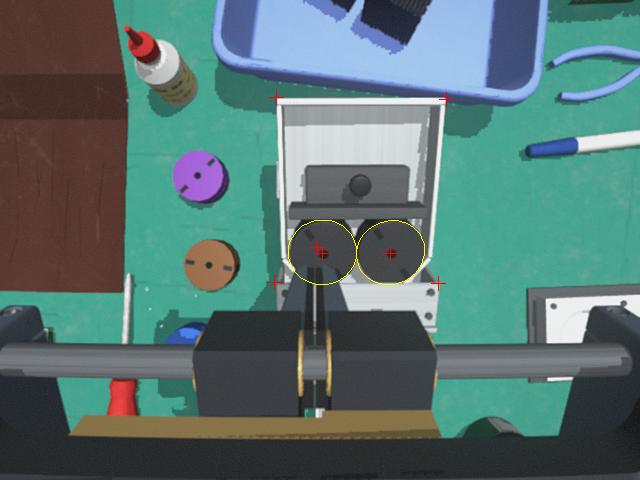

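Call:
{"method": "apply_moves", "body": {"increments": [[-1, 0.006, 0.0005, -0.018, 0, 0, 0], [-1, 0.006, 0, -0.018, 0, 0, 0], [-1, 0.006, 0, -0.018, 0, 0, 0], [-1, 0.0045, 0, -0.013, 0, 0, 0], [-1, 0, 0, 0, 0, 0, 0]]}}

```text
time_s: 2.98
ee_pos: [559.7, 81.4, 131.4]
ee_rot: [179.7, -17.5, 0.6]
force: [0.2, 0.8, 0.1]
gripper_width: 0.2
gripper_force: 0.0
```

Call:
{"method": "apply_moves", "body": {"increments": [[-1, 0.0003, 0, -0.0009, 0, 0, 0], [-1, 0.0003, 0, -0.0009, 0, 0, 0], [-1, 0.00015, 0, -0.0005, 0, 0, 0], [-1, 0.00015, 0, -0.0005, 0, 0, 0], [-1, 0, 0, 0, 0, 0, 0]]}}

```text
time_s: 3.4
ee_pos: [562.6, 83.3, 131.9]
ee_rot: [179.8, -17.9, 0.7]
force: [-0.3, 0.0, -0.2]
gripper_width: 0.5
gripper_force: 0.0
```

Call:
{"method": "apply_moves", "body": {"increments": [[-1, 0.00015, 0, -0.0005, 0, 0, 0], [-1, 0.00015, 0, -0.0005, 0, 0, 0], [-1, 0.00015, 0, -0.0005, 0, 0, 0], [-1, 0.00015, 0, -0.0005, 0, 0, 0], [-1, 0.00015, 0, -0.0005, 0, 0, 0]]}}

```text
time_s: 3.82
ee_pos: [563.2, 83.4, 128.6]
ee_rot: [179.8, -17.8, 0.8]
force: [0.2, -0.3, 0.3]
gripper_width: 0.7
gripper_force: 0.0
```

Call:
{"method": "apply_moves", "body": {"increments": [[-1, 0.0001, 0, -0.0003, 0, 0, 0], [-1, 0.0001, 0, -0.0003, 0, 0, 0], [-1, 0.0001, 0, -0.0003, 0, 0, 0], [-1, 0.0001, 0, -0.0003, 0, 0, 0], [-1, 0, 0, 0, 0, 0, 0]]}}

```text
time_s: 4.23
ee_pos: [563.6, 83.3, 127.4]
ee_rot: [179.8, -17.8, 0.7]
force: [-0.1, -0.6, 0.7]
gripper_width: 0.5
gripper_force: 0.0
```

Call:
{"method": "apply_moves", "body": {"increments": [[-1, 0.0001, 0, -0.0003, 0, 0, 0], [-1, 0.0001, 0, -0.0003, 0, 0, 0], [-1, 0, 0, 0, 0, 0, 0]]}}

```text
time_s: 4.48
ee_pos: [563.8, 83.4, 126.8]
ee_rot: [179.8, -17.8, 0.8]
force: [-0.4, -0.6, -0.4]
gripper_width: 0.5
gripper_force: 0.0
```

Call:
{"method": "apply_moves", "body": {"increments": [[-1, 0.0001, 0, -0.0003, 0, 0, 0], [-1, 0.0001, 0, -0.0003, 0, 0, 0], [-1, 0, 0, 0, 0, 0, 0]]}}

```text
time_s: 4.73
ee_pos: [564.0, 83.4, 126.4]
ee_rot: [179.8, -17.8, 0.7]
force: [-0.7, -0.3, 1.0]
gripper_width: 0.4
gripper_force: 0.8
```

Call:
{"method": "apply_moves", "body": {"increments": [[-1, 0.0001, 0, -0.0003, 0, 0, 0], [-1, 0, 0, 0, 0, 0, 0]]}}

```text
time_s: 4.9
ee_pos: [564.0, 83.3, 126.4]
ee_rot: [179.8, -17.8, 0.7]
force: [-3.0, -0.5, 4.0]
gripper_width: 0.0
gripper_force: 2.5
```

Call:
{"method": "apply_moves", "body": {"increments": [[-1, 0.0001, 0, -0.0002, 0, 0, 0], [-1, 0, 0, 0, 0, 0, 0]]}}

```text
time_s: 5.07
ee_pos: [564.1, 83.4, 126.3]
ee_rot: [179.8, -17.8, 0.7]
force: [-2.9, 0.0, 6.7]
gripper_width: 0.7
gripper_force: 3.6
```

Call:
{"method": "apply_moves", "body": {"increments": [[-1, 0.0, 0, -0.0002, 0, 0, 0], [-1, 0.00095, 0, 0.0003, 0, 0, 0], [-1, 0.00095, 0, 0.0003, 0, 0, 0], [-1, 0, 0, 0, 0, 0, 0]]}}

```text
time_s: 5.4
ee_pos: [565.3, 83.4, 126.7]
ee_rot: [179.8, -17.7, 0.7]
force: [-6.4, 0.1, 8.9]
gripper_width: 0.3
gripper_force: 5.1
```

Call:
{"method": "apply_moves", "body": {"increments": [[-1, 0.00095, 0, 0.00031, 0, 0, 0], [-1, 0.00095, 0, 0.00031, 0, 0, 0], [-1, 0.00095, 0, 0.00031, 0, 0, 0], [-1, 0.00095, 0, 0.00031, 0, 0, 0]]}}

```text
time_s: 5.73
ee_pos: [568.8, 83.4, 127.8]
ee_rot: [179.8, -17.7, 0.7]
force: [-6.6, 0.1, 8.3]
gripper_width: 0.7
gripper_force: 5.2
```

Call:
{"method": "apply_moves", "body": {"increments": [[-1, 0.0014, 0, 0.00046, 0, 0, 0], [-1, 0.0014, 0, 0.00046, 0, 0, 0], [-1, 0.0014, 0, 0.00046, 0, 0, 0], [-1, 0.0014, 0, 0.00046, 0, 0, 0], [-1, 0.0014, 0, 0.00046, 0, 0, 0]]}}

```text
time_s: 6.15
ee_pos: [575.8, 83.4, 130.1]
ee_rot: [179.8, -17.7, 0.7]
force: [-6.3, 0.5, 9.0]
gripper_width: 0.4
gripper_force: 5.0
```

Call:
{"method": "apply_moves", "body": {"increments": [[-1, 0.0014, 0, 0.00046, 0, 0, 0], [-1, 0.0014, 0, 0.00046, 0, 0, 0], [-1, 0.0014, 0, 0.00046, 0, 0, 0], [-1, 0.0014, 0, 0.00046, 0, 0, 0], [-1, 0.0014, 0, 0.00046, 0, 0, 0]]}}

```text
time_s: 6.57
ee_pos: [582.8, 83.4, 132.4]
ee_rot: [179.8, -17.7, 0.7]
force: [-6.6, -0.1, 8.5]
gripper_width: 0.9
gripper_force: 4.8
```

Run:
```python
from h import *
f=save('top','t2.png');g=save('scene','s2.png');a=cv2.imread('pics/t2.png')[165:305,235:325];b=cv2.imread('pics/s2.png')[195:335,205:335]
h=560;cv2.imwrite('pics/c3.png',np.hstack([cv2.resize(a,(270,420),interpolation=3),cv2.resize(b,(390,420),interpolation=3)]))
```

```text
(no output)
```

View pics/c3.png

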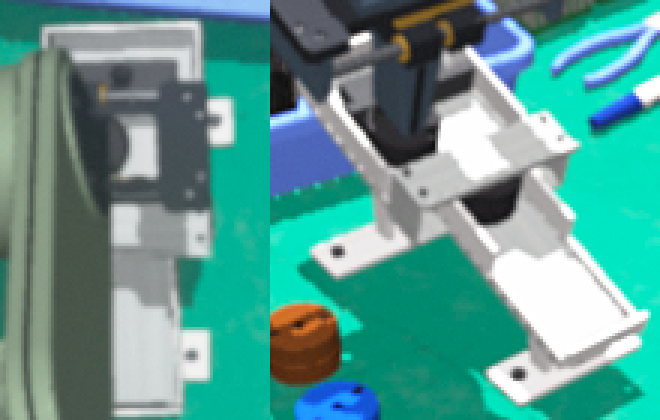

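Call:
{"method": "apply_moves", "body": {"increments": [[-1, 0, 0, 0, 0, 0, 0], [-1, 0, 0, 0, 0, 0, 0], [-1, 0, 0, 0, 0, 0, 0], [-1, 0, 0, 0.001, 0, 0, 0], [-1, -0.001, 0, 0.01, 0, 0, 0]]}}

```text
time_s: 7.08
ee_pos: [581.7, 83.2, 141.4]
ee_rot: [179.7, -17.6, 0.8]
force: [0.0, 0.9, -0.4]
gripper_width: 0.5
gripper_force: 0.0
```

Call:
{"method": "apply_moves", "body": {"increments": [[-1, -0.005, 0, 0.03, 0, 3, 0], [-1, -0.015, 0, 0.03, 0, 6, 0], [-1, -0.03, 0, 0.02, 0, 6, 0], [1, -0.035, 0, 0, 0, 3, 0], [1, -0.035, 0, 0, 0, 0, 0]]}}

```text
time_s: 7.5
ee_pos: [467.2, 83.5, 221.7]
ee_rot: [-180.0, -0.6, 0.7]
force: [1.5, 0.4, -0.1]
gripper_width: 10.4
gripper_force: 0.0
```

Run:
```python
from h import *
f=save('scene','s3.png')
print([(np.round(r['rect']).tolist(),round(r['score'],2)) for r in finder.boxes_of('core_left_mid','scene')])
pf=np.load('pose.npz')['pf']
for u in(-61,-107): 
  print(proj(f,tf(pf,fp(u,0,14))).round())
s=status.state();print(s['ee_pos'].round(1),s['ee_rot'].round(1),s['force'].round(1))
```

```text
[([280.0, 262.0, 26.0, 27.0], 0.78), ([215.0, 322.0, 27.0, 30.0], 0.76), ([175.0, 278.0, 27.0, 27.0], 0.59), ([203.0, 295.0, 26.0, 28.0], 0.57), ([214.0, 200.0, 117.0, 130.0], 0.34)]
[[293. 278.]]
[[308. 296.]]
[460.1  83.  220. ] [180.   -0.2   0.7] [ 0.2 -0.2 -0.5]
```

Run:
```python
from h import *
pf=np.load('pose.npz')['pf']
for h in(26,96): print(tf(pf,fp(-107,0,h)).round(1))
a=cv2.imread('pics/s3.png')[190:360,170:350]
cv2.imwrite('pics/c4.png',cv2.resize(a,(630,595),interpolation=3))
```

```text
[[433.7  57.2  66.7]]
[[412.   56.9 133.2]]
```

View pics/c4.png

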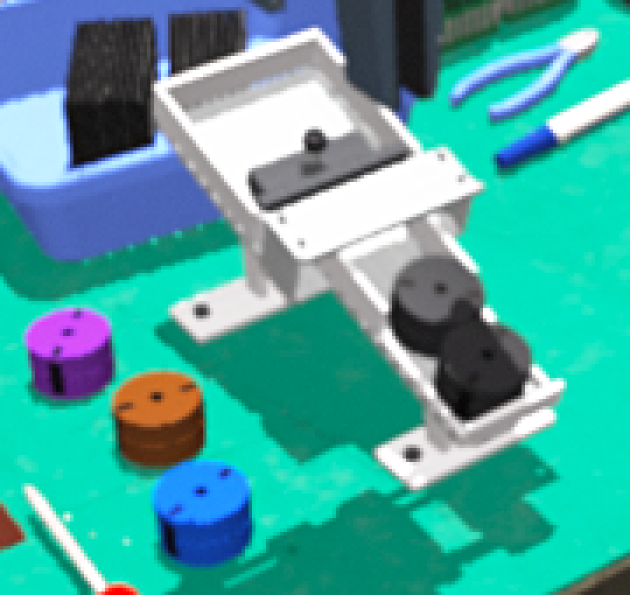

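Call:
{"method": "apply_moves", "body": {"increments": [[1, -0.024, -0.013, -0.01, 0, -6, 0], [1, -0.024, -0.013, -0.02, 0, -6, 0], [1, 0, 0, -0.02, 0, -6, 0], [1, 0, 0, -0.02, 0, 0, 0], [1, 0, 0, -0.017, 0, 0, 0]]}}

```text
time_s: 8.02
ee_pos: [414.8, 56.9, 132.6]
ee_rot: [179.7, -18.3, 0.7]
force: [1.0, -0.3, -0.3]
gripper_width: 52.3
gripper_force: 0.0
```

Call:
{"method": "apply_moves", "body": {"increments": [[1, 0, 0, 0, 0, 0, 0], [1, 0, 0, 0, 0, 0, 0], [1, 0, 0, 0, 0, 0, 0]]}}

```text
time_s: 8.27
ee_pos: [418.2, 57.4, 134.5]
ee_rot: [179.8, -18.4, 0.7]
force: [0.0, 0.5, 1.0]
gripper_width: 72.1
gripper_force: 0.0
```

Run:
```python
from h import *
pf=np.load('pose.npz')['pf']
s=status.state();print(s['ee_pos'].round(1),s['ee_rot'].round(1),s['force'].round(1))
f=save('wrist','w4.png')
print([(np.round(r['rect']).tolist(),round(r['score'],2)) for r in finder.boxes_of('core_left_mid','wrist')])
im=cv2.imread('pics/w4.png')
for u in(-107,-61):
  for k in(0,):
    a=np.linspace(0,6.28,60);P=proj(f,tf(pf,[fp(u+23*np.cos(t),23*np.sin(t),28) for t in a]))
    cv2.polylines(im,[P.astype(np.int32)],True,(0,255,255),1)
T=np.array(s['ee_pos']);from scipy.spatial.transform import Rotation as Ro
R=Ro.from_euler('xyz',s['ee_rot'],degrees=True).as_matrix()
for k in(14,70): cv2.drawMarker(im,tuple(int(v) for v in proj(f,T+R[:,2]*k)[0]),(0,0,255),0,14,1)
cv2.imwrite('pics/w4m.png',im)
```

```text
[418.2  57.4 134.5] [179.8 -18.4   0.7] [0.  0.5 1. ]
[([89.0, 180.0, 75.0, 62.0], 0.89), ([116.0, 76.0, 71.0, 70.0], 0.75), ([103.0, 2.0, 74.0, 44.0], 0.66), ([280.0, 150.0, 79.0, 84.0], 0.64), ([534.0, 140.0, 104.0, 116.0], 0.36)]
```

View pics/w4m.png

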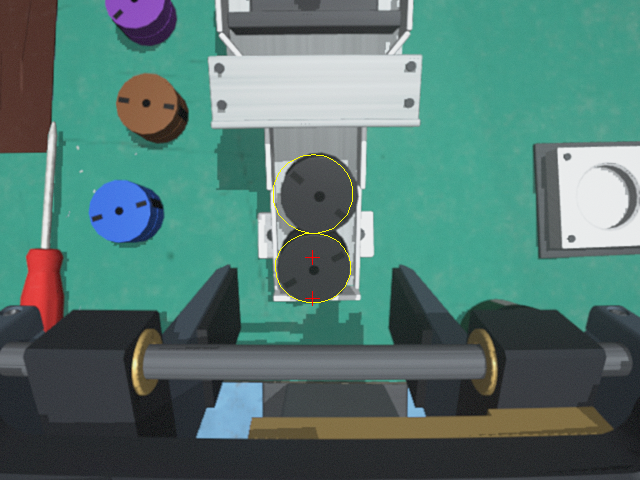

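Call:
{"method": "apply_moves", "body": {"increments": [[1, 0.0045, 0, -0.02, 0, 0.4, 0], [1, 0.0045, 0, -0.02, 0, 0, 0], [1, 0.004, 0, -0.018, 0, 0, 0], [1, 0, 0, 0, 0, 0, 0], [1, 0, 0, 0, 0, 0, 0]]}}

```text
time_s: 8.78
ee_pos: [429.9, 57.2, 75.3]
ee_rot: [179.7, -17.8, 0.7]
force: [0.3, -0.6, -0.7]
gripper_width: 91.2
gripper_force: 0.0
```

Call:
{"method": "apply_moves", "body": {"increments": [[1, 0.002, 0, -0.0045, 0, 0, 0], [1, 0.0015, 0, -0.004, 0, 0, 0], [1, 0, 0, 0, 0, 0, 0], [-0.2, 0, 0, 0, 0, 0, 0], [-0.2, 0, 0, 0, 0, 0, 0]], "newtons": 20}}

```text
time_s: 9.2
ee_pos: [433.2, 57.2, 67.2]
ee_rot: [179.7, -17.9, 0.7]
force: [-0.4, 1.0, 0.1]
gripper_width: 80.7
gripper_force: 0.0
```

Call:
{"method": "apply_moves", "body": {"increments": [[-0.2, 0, 0, 0, 0, 0, 0], [-0.2, 0, 0, 0, 0, 0, 0], [-0.2, 0, 0, 0, 0, 0, 0], [-0.2, 0, 0, 0, 0, 0, 0]]}}

```text
time_s: 9.53
ee_pos: [433.1, 57.2, 66.9]
ee_rot: [179.7, -17.9, 0.7]
force: [-0.4, 0.2, -1.8]
gripper_width: 54.1
gripper_force: 0.0
```

Call:
{"method": "apply_moves", "body": {"increments": [[-0.2, 0, 0, 0, 0, 0, 0], [-0.2, 0, 0, 0, 0, 0, 0], [-0.2, 0, 0, 0, 0, 0, 0], [-0.2, 0, 0, 0, 0, 0, 0]]}}

```text
time_s: 9.87
ee_pos: [433.1, 57.2, 66.8]
ee_rot: [179.7, -17.9, 0.7]
force: [0.3, -0.1, 1.7]
gripper_width: 45.7
gripper_force: 20.0
```

Call:
{"method": "apply_moves", "body": {"increments": [[-0.2, -0.0015, 0, 0.005, 0, 0, 0], [-0.2, -0.003, 0, 0.01, 0, 0, 0], [-0.2, -0.006, 0, 0.018, 0, 0, 0], [-0.2, 0, 0, 0.02, 0, 0, 0], [-0.2, 0, -0.01, 0.02, 0, 0, 0]]}}

```text
time_s: 10.28
ee_pos: [421.4, 47.9, 140.2]
ee_rot: [179.8, -17.7, 0.8]
force: [0.7, -1.1, -1.6]
gripper_width: 45.5
gripper_force: 20.0
```

Call:
{"method": "apply_moves", "body": {"increments": [[-0.2, 0, -0.025, 0, 0, 3, 0], [-0.2, 0.01, -0.03, 0, 0, 3, 0], [-0.2, 0.01, -0.03, 0, 0, 3, 0], [-0.2, 0.01, -0.03, 0, 0, 3, 0], [-0.2, 0.01, -0.03, 0, 0, 3, 0]]}}

```text
time_s: 10.7
ee_pos: [462.3, -99.2, 140.2]
ee_rot: [180.0, -2.7, 0.7]
force: [-0.2, 0.8, -1.5]
gripper_width: 45.0
gripper_force: 20.0
```

Call:
{"method": "apply_moves", "body": {"increments": [[-0.2, 0.01, -0.03, 0, 0, 2.9, 0], [-0.2, 0.01, -0.02, -0.01, 0, 0, 0], [-0.2, 0.004, -0.02, -0.02, 0, 0, 0], [-0.2, 0, 0, 0, 0, 0, 0], [-0.2, 0, 0, 0, 0, 0, 0]]}}

```text
time_s: 11.12
ee_pos: [485.4, -167.9, 108.5]
ee_rot: [-179.9, 0.3, 0.6]
force: [-0.9, 1.0, -2.1]
gripper_width: 45.3
gripper_force: 20.0
```

Run:
```python
from h import *
P=np.load('pose.npz');pj=P['pj'];pf=P['pf']
s=status.state();print(s['ee_pos'].round(1),s['ee_rot'].round(1),s['force'].round(1),s['gripper_width'])
f=save('wrist','w5.png');g=save('scene','s5.png')
print([(np.round(r['rect']).tolist(),round(r['score'],2)) for r in finder.boxes_of('core_left_mid','scene')])
print(proj(g,tf(pf,fp(-107,0,14))).round())
im=cv2.imread('pics/w5.png');a=np.linspace(0,6.28,60)
for y,r,z in((36,26.5,20),(-36,23,38)):
    Q=proj(f,tf(pj,np.c_[r*np.cos(a),y+r*np.sin(a),0*a+z]));cv2.polylines(im,[Q.astype(np.int32)],True,(0,255,255),1)
Q=proj(f,tf(pj,[(38,75,20),(38,-75,20),(-38,-75,20),(-38,75,20)]));cv2.polylines(im,[Q.astype(np.int32)],True,(0,0,255),1)
T=s['ee_pos'];Q=proj(f,np.c_[T[0]+.5+23*np.cos(a),T[1]+23*np.sin(a),0*a+T[2]+2]);cv2.polylines(im,[Q.astype(np.int32)],True,(255,255,0),1)
cv2.imwrite('pics/w5m.png',im)
```

```text
[ 485.4 -167.9  108.5] [-179.9    0.3    0.6] [-0.9  1.  -2.1] 45.30101786699011
[([179.0, 278.0, 23.0, 25.0], 0.66), ([294.0, 279.0, 33.0, 27.0], 0.63), ([203.0, 294.0, 29.0, 29.0], 0.61), ([217.0, 322.0, 23.0, 32.0], 0.6), ([351.0, 236.0, 67.0, 43.0], 0.43)]
[[308. 296.]]
```

View pics/w5m.png

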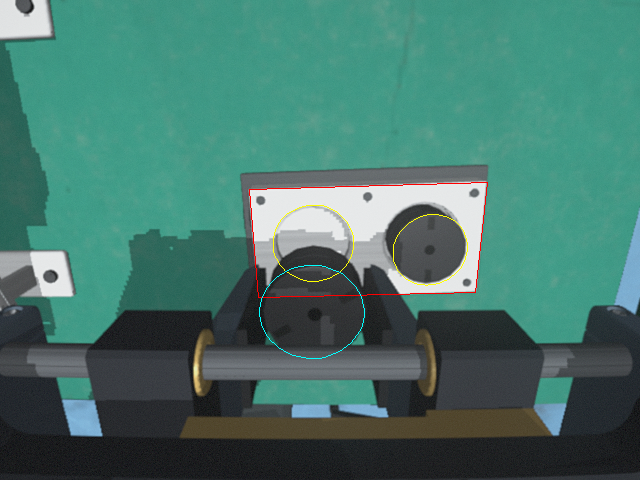

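Call:
{"method": "apply_moves", "body": {"increments": [[-0.2, 0.001, 0, -0.02, 0, 0, 0], [-0.2, 0, 0, -0.02, 0, 0, 0], [-0.2, 0, 0, -0.012, 0, 0, 0], [-0.2, 0, 0, -0.004, 0, 0, 0], [-0.2, 0, 0, 0, 0, 0, 0]]}}

```text
time_s: 11.68
ee_pos: [487.2, -166.8, 53.7]
ee_rot: [180.0, 0.1, 0.8]
force: [0.1, 0.2, -1.7]
gripper_width: 45.1
gripper_force: 20.0
```

Run:
```python
from h import *
P=np.load('pose.npz');pj=P['pj'];print(pj)
s=status.state();print(s['ee_pos'].round(1),s['ee_rot'].round(1),s['force'].round(1))
f=cams.grab_frame('wrist');cv2.imwrite('pics/w6.png',f['color'][:,:,::-1])
im=cv2.imread('pics/w6.png');a=np.linspace(0,6.28,60)
for r,z in((26.5,20),(24.5,18),(24.5,10)):
    Q=proj(f,tf(pj,np.c_[r*np.cos(a),36+r*np.sin(a),0*a+z]));cv2.polylines(im,[Q.astype(np.int32)],True,(0,255,255),1)
Q=proj(f,tf(pj,[(38,75,20),(38,-75,20),(-38,-75,20),(-38,75,20)]));cv2.polylines(im,[Q.astype(np.int32)],True,(0,0,255),1)
Q=proj(f,tf(pj,np.c_[23*np.cos(a),-36+23*np.sin(a),0*a+38]));cv2.polylines(im,[Q.astype(np.int32)],True,(0,255,0),1)
cv2.imwrite('pics/w6m.png',cv2.resize(im[140:380,160:520],(800,533),interpolation=3))
```

```text
[ 4.88527485e+02 -2.04131392e+02  3.85253983e-02]
[ 487.2 -166.8   53.7] [1.8e+02 1.0e-01 8.0e-01] [ 0.1  0.2 -1.7]
```

View pics/w6m.png

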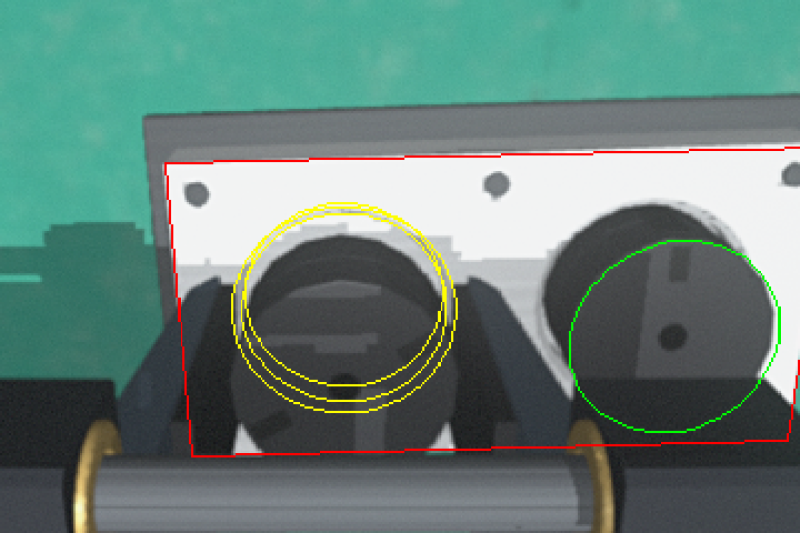

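Call:
{"method": "apply_moves", "body": {"increments": [[-0.2, -0.0005, -0.0013, -0.002, 0, 0, 0], [-0.2, 0, 0, -0.002, 0, 0, 0], [-0.2, 0, 0, -0.001, 0, 0, 0], [-0.2, 0, 0, -0.001, 0, 0, 0], [-0.2, 0, 0, 0, 0, 0, 0]]}}

```text
time_s: 12.15
ee_pos: [487.1, -169.1, 47.8]
ee_rot: [180.0, 0.0, 0.7]
force: [0.3, -0.1, -0.7]
gripper_width: 45.3
gripper_force: 20.0
```

Call:
{"method": "apply_moves", "body": {"increments": [[-0.2, 0, 0, -0.0007, 0, 0, 0], [-0.2, 0, 0, -0.0007, 0, 0, 0], [-0.2, 0, 0, -0.0006, 0, 0, 0], [-0.2, 0, 0, 0, 0, 0, 0]]}}

```text
time_s: 12.48
ee_pos: [487.3, -169.2, 46.2]
ee_rot: [180.0, 0.0, 0.7]
force: [-0.9, 0.8, 3.2]
gripper_width: 45.1
gripper_force: 20.0
```

Call:
{"method": "apply_moves", "body": {"increments": [[-0.2, 0, 0, 0.0006, 0, 0, 0], [-0.2, -0.0005, 0.001, 0, 0, 0, 0], [-0.2, 0, 0, -0.0006, 0, 0, 0], [-0.2, 0, 0, 0, 0, 0, 0]]}}

```text
time_s: 12.82
ee_pos: [486.3, -167.9, 45.4]
ee_rot: [180.0, 0.1, 0.7]
force: [-0.4, -0.2, -0.2]
gripper_width: 45.2
gripper_force: 20.0
```

Contact gone after the correction; continue down gently.

Call:
{"method": "apply_moves", "body": {"increments": [[-0.2, 0, 0, -0.0005, 0, 0, 0], [-0.2, 0, 0, -0.0005, 0, 0, 0], [-0.2, 0, 0, -0.0005, 0, 0, 0], [-0.2, 0, 0, 0, 0, 0, 0]]}}

```text
time_s: 13.15
ee_pos: [486.5, -168.0, 44.1]
ee_rot: [180.0, 0.1, 0.7]
force: [0.4, -0.2, -1.6]
gripper_width: 45.4
gripper_force: 20.0
```

Call:
{"method": "apply_moves", "body": {"increments": [[-0.2, 0, 0, -0.0005, 0, 0, 0], [-0.2, 0, 0, -0.0005, 0, 0, 0], [-0.2, 0, 0, -0.0005, 0, 0, 0], [-0.2, 0, 0, -0.0005, 0, 0, 0], [-0.2, 0, 0, 0, 0, 0, 0]]}}

```text
time_s: 13.57
ee_pos: [486.5, -168.1, 42.1]
ee_rot: [180.0, 0.1, 0.7]
force: [0.4, 0.2, -1.4]
gripper_width: 45.5
gripper_force: 20.0
```

Call:
{"method": "apply_moves", "body": {"increments": [[-0.2, 0, 0, -0.0008, 0, 0, 0], [-0.2, 0, 0, -0.0008, 0, 0, 0], [-0.2, 0, 0, -0.0008, 0, 0, 0], [-0.2, 0, 0, -0.0006, 0, 0, 0], [-0.2, 0, 0, 0, 0, 0, 0]]}}

```text
time_s: 13.98
ee_pos: [486.5, -168.0, 39.1]
ee_rot: [180.0, 0.1, 0.7]
force: [0.3, 0.3, -1.1]
gripper_width: 45.2
gripper_force: 20.0
```

Call:
{"method": "apply_moves", "body": {"increments": [[-0.2, 0, 0, -0.0005, 0, 0, 0], [-0.2, 0, 0, -0.0005, 0, 0, 0], [-0.2, 0, 0, -0.0005, 0, 0, 0], [-0.2, 0, 0, 0, 0, 0, 0]]}}

```text
time_s: 14.32
ee_pos: [486.5, -168.1, 37.7]
ee_rot: [180.0, 0.1, 0.7]
force: [-0.1, 0.1, -1.1]
gripper_width: 45.6
gripper_force: 20.0
```

Call:
{"method": "apply_moves", "body": {"increments": [[-0.2, 0, 0, -0.0004, 0, 0, 0], [-0.2, 0, 0, -0.0004, 0, 0, 0], [-0.2, 0, 0, 0, 0, 0, 0]]}}

```text
time_s: 14.57
ee_pos: [486.6, -168.1, 36.9]
ee_rot: [180.0, 0.0, 0.7]
force: [0.3, 0.1, -2.2]
gripper_width: 45.4
gripper_force: 20.0
```

Call:
{"method": "apply_moves", "body": {"increments": [[-0.2, 0, 0, -0.0003, 0, 0, 0], [-0.2, 0, 0, -0.0003, 0, 0, 0], [-0.2, 0, 0, 0, 0, 0, 0]]}}

```text
time_s: 14.82
ee_pos: [486.6, -168.1, 36.4]
ee_rot: [180.0, 0.0, 0.7]
force: [-0.0, 0.0, -1.3]
gripper_width: 45.5
gripper_force: 20.0
```

Call:
{"method": "apply_moves", "body": {"increments": [[-0.2, 0, 0, -0.0003, 0, 0, 0], [-0.2, 0, 0, 0, 0, 0, 0]]}}

```text
time_s: 14.98
ee_pos: [486.7, -168.1, 36.3]
ee_rot: [180.0, 0.0, 0.7]
force: [-0.3, 0.3, 1.8]
gripper_width: 45.2
gripper_force: 20.0
```

Call:
{"method": "apply_moves", "body": {"increments": [[-0.2, 0, 0, -0.0003, 0, 0, 0], [-0.2, 0, 0, 0, 0, 0, 0]]}}

```text
time_s: 15.15
ee_pos: [486.7, -168.1, 36.3]
ee_rot: [180.0, 0.0, 0.7]
force: [-1.4, 0.3, 4.8]
gripper_width: 45.5
gripper_force: 20.0
```

Call:
{"method": "apply_moves", "body": {"increments": [[0.2, 0, 0, 0, 0, 0, 0], [0.2, 0, 0, 0, 0, 0, 0], [0.2, 0, 0, 0, 0, 0, 0], [0.2, 0, 0, 0, 0, 0, 0], [0.2, 0, 0, 0.004, 0, 0, 0]]}}

```text
time_s: 15.57
ee_pos: [486.0, -167.9, 39.1]
ee_rot: [-180.0, 0.1, 0.7]
force: [0.9, -0.7, -1.0]
gripper_width: 54.6
gripper_force: 0.0
```

Call:
{"method": "apply_moves", "body": {"increments": [[0.2, 0, 0, 0.01, 0, 0, 0], [0.2, 0, 0, 0.02, 0, 0, 0], [0.2, 0, 0, 0.03, 0, 0, 0], [0.2, -0.01, 0, 0.035, 0, 0, 0], [0.2, -0.02, 0, 0.02, 0, 0, 0]]}}

```text
time_s: 15.98
ee_pos: [459.6, -168.9, 158.9]
ee_rot: [179.8, -0.4, 0.7]
force: [0.9, -0.1, -0.1]
gripper_width: 55.0
gripper_force: 0.0
```

Call:
{"method": "apply_moves", "body": {"increments": [[0.2, -0.03, 0, 0.02, 0, 0, 0], [0.2, -0.03, 0, 0.02, 0, 0, 0], [0.2, 0, 0, 0, 0, 0, 0], [0.2, 0, 0, 0, 0, 0, 0]]}}

```text
time_s: 16.32
ee_pos: [396.4, -168.4, 196.8]
ee_rot: [179.9, -0.2, 0.6]
force: [1.1, 0.5, -0.0]
gripper_width: 55.3
gripper_force: 0.0
```

Run:
```python
from h import *
P=np.load('pose.npz');pj=P['pj'];pf=P['pf']
f=cams.grab_frame('wrist');g=cams.grab_frame('scene');a=np.linspace(0,6.28,60)
ims=[]
for F in(f,g):
  im=F['color'][:,:,::-1].copy()
  for C in([tf(pj,(23*np.cos(t),36+23*np.sin(t),38))[0] for t in a],[tf(pf,fp(-107+23*np.cos(t),23*np.sin(t),28))[0] for t in a]):
    cv2.polylines(im,[proj(F,C).astype(np.int32)],True,(0,255,255),1)
  ims.append(im)
c=proj(f,tf(pj,(0,36,30)))[0].astype(int)
A=ims[0][max(c[1]-120,0):,max(c[0]-150,0):][:240,:300]
cv2.imwrite('pics/c7.png',np.hstack([cv2.resize(A,(375,300)),cv2.resize(ims[1][195:345,200:410],(420,300),interpolation=3)]))
```

```text
(no output)
```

View pics/c7.png

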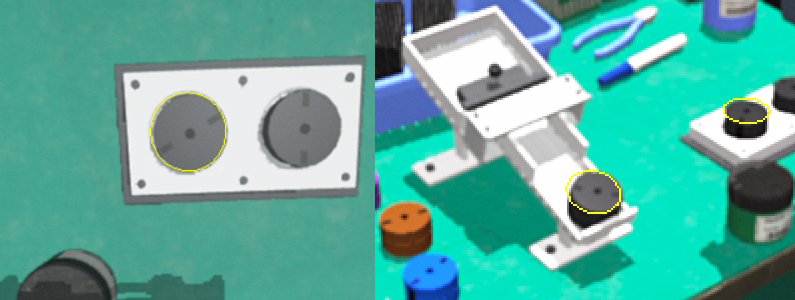

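```bash
python3 -c "
from workcell import env
print(env.job_done())"
```

```text
the job is handed in; nothing more can be done
None
```

The job is handed in at about 16 s of the 66 s allowed: both cores ran down the chute, the front one stands home in the jig's empty seat, and the other is against the pick-up stop; forces stayed near 10 N on the chute and 5 N in the jig, and I never saw the judge's verdict.

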